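# Set the pointer and lock the setting head until it clicks

### The arm

A 6-joint arm with a two-finger parallel gripper is mounted at the origin on the work surface. World frame = base frame: x ahead of the robot, y to its left, z up, the work surface at z = 0. Lengths are in m, angles in rad, forces in N, time in s.
With the tool pointing down it reaches from about 0.35 to 0.775 m from the base axis. Payload 5.5 kg.
Tool frame: the origin (TCP) lies midway between the tips of the shut fingers; the grasp point (between the pads) lies 19 mm behind it; z points along the fingers, y is the line along which they close (so a half turn about z gives the same grasp; the last joint's range is limited). The gripper opens to 85 mm and grips with 20 to 120 N. Pads are 22 mm wide; open, the fingers measure 114 mm over their backs; the gripper's body (76 mm by 85 mm) begins 54 mm behind the grasp point. The pads swing forward as they close: fully open they stand 13 mm farther back than shut.
Start: joints at [1.071, 0.313, 0.046, 1.304, 0, 1.431], TCP at [0.202, 0.538, 0.231] pointing down, gripper open.
Joint ranges: [-2.76, 2.76], [-0.86, 1.69], [-1.03, 1.26], [-2.2, 2.34], [-1.47, 1.5], [-3.14, 3.14]. Speed limits (rad/s): [2.57, 2.57, 3.14, 3.14, 3.14, 3.14].

### API

Orientations are given as a unit quaternion [w, x, y, z].
In Python, from workcell import get_state, read_camera, camera_info, hand_in, recognise gives the robot as it stands.
- The arm moves only by the tool arm_command, never from a script. Its argument "moves" is one flat list of numbers, 7 for each row, row after row: the opening, from -1 (shut) to 1 (fully open), then the shift along the tool's x, y, z in mm, then the turn, a rotation vector about the tool's x, y, z in rad. A call has 1 to 8 rows; each row shifts and turns the commanded pose from where the row before left it, along the tool's axes as they then stand; what a row does not reach is not made up. A row lasts 1/8 s, in which the tool goes at most 62.5 mm and 10.7 degrees, less where a joint would pass 70% of its speed; a pose out of reach is approached as far as the arm can. A call with a gripper value outside its range is refused whole. The fingers move at their own pace and stop on an object; "newtons" is the grip in N (left out, the last holds). Time passes only in rows, so rows that do not move let the fingers close. It gives the time, the measured TCP pose, the force, the opening and the grip force at its end, in the units of the state.
- get_state(): the state, without advancing time (a new reading comes with each control period).
- read_camera(name): name is "side" or "top" or "wrist"; returns (picture, depth): 420x560x3 uint8, blue, green, red; 420x560 float32, m along the optical axis (not along the pixel's ray), 0 where there is no reading.
- camera_info(name): a dict with "fovy" (degrees; the focal length in pixels is half the picture's height over the tangent of half this angle, whatever the lens; pixels are square), "cx", "cy" (the principal point, pixels), "eye" and "orientation" of the camera in the world; the wrist camera has in their place "tool_from_camera" (4x4, takes a point from camera to tool coordinates, whose origin is the TCP and whose axes are the flange's). Camera axes: x right, y down, z forward; pixel columns grow to the right and rows downward; lengths in m; the calibration is good to about 2 mm. A picture is of the moment at which its call begins: read the wrist's pose just before it. camera_info takes no time and is no camera call.
- hand_in(): hands the job in; it is judged then, once.
Trained networks look in the newest picture that a camera, given by its name, has taken for a name from the list of things; names that differ only in an ending like _2 or _b are one class to them, and where a whole thing is asked for, a point or a joint stands for the part that bears it (a point fixed in the world has none). Each returns a list of dicts, best first, with "confidence" (0 to 1); they miss things now and then, are a little off and sometimes report something else, mostly with a low value. They report only what shows in the picture. A call takes as long as a camera call.
- recognise(camera, label): "point" ([column, row] in pixels, amid what is visible of it).
The state is a dict: "clock": time; "joint_pos": joint angles; "qvel": joint speeds; "tau": joint torques, N m; "tcp_pos": TCP position; "orientation": TCP orientation; "wrist_force": force on the tool from outside, world axes, zero at the start; "ft_torque": the same for the moment, N m; "finger_gap": finger opening in m; "grip_force": force on a finger pad.
Only numpy, scipy, OpenCV 4.12 (cv2) and the standard library are available. Lean on these libraries where they do the work, as an engineer would, in place of code of your own. Each camera call takes 0.05 s, during which the arm holds its last target. There are 200 camera calls.

### The job

On the setting head of the test bench, turn the round knob until the tip of the pointer stands in line with the nose of the steel flag. Then turn the black bar handle clockwise until it clicks once and the spring plunger beside it has dropped into its groove and stays down; do not force the handle on past that groove. Move the pointer only with its knob, leave the pointer setting as it is while locking, and leave the wrench, pot and flange lying where they are.

Things in the scene. Friction and masses are not known exactly. Their poses are not given: they have to be found in the camera images.
- unit: fixed setting head: white box with an aluminium top plate, 230 (x) x 370 (y) x 60 mm high. Origin at the centre of its underside, on the bench; x points to the far side, where pointer and flag point; z up. Vertical axes: round knob at x -40, y +85 mm; bar handle at x -40, y -85; plunger at x +20, y -85
- adjust_grip (a point): round black fluted knob, 45 mm diameter, 86 to 128 mm above the bench; this point is on its axis, 110 mm above the bench, a good height for the fingers. Turns either way (2.2 rad each way from its middle) against 0.06 N m friction and stays where it is left. The pointer turns about the same axis in the same sense, by one third of the knob's angle
- pointer: flat dark steel pointer, 100 mm from axis to tip and 8 mm wide (4 mm near the tip), 3 mm thick, under the round knob, its top 71.5 mm above the bench, clear below the knob. Origin on the knob's axis, x along the pointer to its tip, z up. Driven only by the round knob; the robot must not touch it
- pointer_tip (a point): tip of the pointer, 100 mm from its axis, 70 mm above the bench
- flag_tip (a point): point just in front of the 4 mm wide inner nose of the steel flag (a block 22 x 12 x 10 mm at the dial's rim, beyond the pointer's sweep) where the pointer's tip must stand: 100 mm from the knob's axis, 70 mm above the bench. The flag does not move during the job
- bar_grip (a point): black bar handle, 96 mm long, 16 mm wide, 90 to 124 mm above the bench, on a vertical shaft; this point is on its axis, 110 mm above the bench, and turns with the bar: x along the bar, z up. Clockwise from above locks. Friction 0.08 N m, stays where it is left. The bar sits on its shaft at any angle, so its heading does not tell where the click comes. Grip it firmly (60 N or more)
- bar: the same bar handle; origin on its axis at its underside, 90 mm above the bench. Turned clockwise from the start, it meets a ridge after 1.1 to 2.3 rad (0.5 N m to pass), usually more than one grasp's turn; just beyond is the groove, with 0.38 rad of play and no way back over the ridge. Then a ramp (0.3 N m, springs back); about 0.25 rad past the play the groove is lost until turned back
- plunger_top (a point): centre of the top of the steel spring plunger, a 16 mm wide button 60 mm from the bar's axis. Its top is 76 mm above the bench while unlocked, rises to 79 mm on the ridge and drops with a click to 66 mm in the groove (locked). Pressing it does nothing
- wrench: loose open-ended wrench 190 mm long lying on the bench in front of the unit, to be left alone; origin under its middle
- pot: loose closed pot 72 mm diameter, 85 mm high, beside the unit, to be left alone; origin at the centre of its underside
- flange: loose aluminium flange, 84 mm diameter and 50 mm high, beside the unit, to be left alone; origin at the centre of its underside

How it is judged:
By the outcome, as a careful person would: the job done as asked, in the order asked, and still so for the second after the job is handed in, with the robot touching nothing.
It also fails if it takes over 61 s, if anything falls off the work surface, if the arm or the gripper's body presses on something with over 40 N, if the wrist force passes 120 N, or if a joint passes its speed limit or range.

## Working session

There is one attempt and no reset: what is moved stays moved. The work goes in short steps, Python scripts to look and compute and a tool call to move; the robot and the scene stay as the last step left them, time stands still between calls to the robot, and variables do not carry over. Pictures are saved under pics/ and viewed, at most 10 in all, crops included, and the job is handed in when it is done.

Besides the shell and the picture viewer there is one more tool, called after "Request:" as a command line: name --argument value ..., lists and objects as JSON in quotes. arm_command: Moves the arm, as the interface text tells. Its arguments: {"type":"object","properties":{"moves":{"type":"array"},"newtons":{"type":"number"}},"required":["moves"]}

```bash
mkdir -p pics; ls
cat > h.py <<'E'
import numpy as np, cv2
from scipy.spatial.transform import Rotation as R
from workcell import *
def q2R(q): return R.from_quat([q[1],q[2],q[3],q[0]]).as_matrix()
def cam(name):
    i=camera_info(name); f=210/np.tan(np.radians(i["fovy"])/2)
    if name=="wrist":
        s=get_state(); T=np.array(i["tool_from_camera"]); Q=q2R(s["orientation"])
        return f,i["cx"],i["cy"],Q@T[:3,:3],Q@T[:3,3]+np.array(s["tcp_pos"])
    o=np.array(i["orientation"]); 
    return f,i["cx"],i["cy"],(q2R(o) if o.size==4 else o),np.array(i["eye"])
def onz(c,p,z):
    f,cx,cy,M,e=c; d=M@np.array([(p[0]-cx)/f,(p[1]-cy)/f,1.]); return e+d*(z-e[2])/d[2]
def proj(c,P):
    f,cx,cy,M,e=c; v=M.T@(np.array(P)-e); return np.array([cx+f*v[0]/v[2],cy+f*v[1]/v[2]])
E
python3 - <<'E'
from h import *
for n in ("top","side"):
    print(camera_info(n))
    c=cam(n); p,d=read_camera(n); cv2.imwrite(f"pics/{n}0.png",p); np.save(f"{n}0.npy",d)
    for l,z in (("unit",.06),("adjust_grip",.128),("pointer_tip",.07),("flag_tip",.07),("bar_grip",.124),("plunger_top",.076),("pot",.085),("flange",.05),("wrench",.01)):
        r=recognise(n,l)
        print(n,l,[(np.round(x["point"],1).tolist(),round(x["confidence"],2),np.round(onz(c,x["point"],z),4).tolist()) for x in r[:2]])
print(get_state(), camera_info("wrist"))
E
```

```text
pics
{'fovy': 57.69929843711542, 'cx': 284.11633611425566, 'cy': 206.45588495068034, 'eye': array([0.43978103, 0.07309168, 1.01373184]), 'orientation': array([-0.03708139,  0.70656972, -0.70408901,  0.06035608])}
top unit [([269.3, 220.6], 0.56, [0.5362, 0.0789, 0.06])]
top adjust_grip [([233.7, 226.0], 0.86, [0.5163, 0.1609, 0.128])]
top pointer_tip []
top flag_tip [([242.8, 178.7], 0.48, [0.6408, 0.1462, 0.07]), ([272.8, 219.8], 0.2, [0.5372, 0.0701, 0.07])]
top bar_grip [([304.0, 240.0], 0.77, [0.4846, -0.0027, 0.124])]
top plunger_top [([244.6, 210.5], 0.64, [0.5594, 0.14, 0.076]), ([303.1, 238.2], 0.61, [0.4915, -0.0046, 0.076])]
top pot [([163.4, 178.3], 0.74, [0.637, 0.3397, 0.085]), ([272.2, 220.1], 0.47, [0.5349, 0.0716, 0.085])]
top flange [([373.2, 230.1], 0.79, [0.5141, -0.1861, 0.05])]
top wrench [([265.7, 286.6], 0.82, [0.3701, 0.0873, 0.01])]
{'fovy': 53.38083617276965, 'cx': 275.2483555203061, 'cy': 210.81285587910716, 'eye': array([ 0.35540905, -0.54609852,  0.83463201]), 'orientation': array([-0.33473303,  0.92484503, -0.17093682,  0.0582759 ])}
side unit [([264.1, 
[... 1069 characters left out ...]
tation': array([8.60299544e-06, 1.78925914e-01, 9.83862549e-01, 4.82089376e-05]), 'wrist_force': array([-0.60919552,  0.70318668,  0.73401301]), 'ft_torque': array([-0.04916669, -0.00441021, -0.03066469]), 'grip_force': 0.0, 'finger_gap': 0.08564908254390184} {'fovy': 60.11617922222031, 'cx': 280.8390095066192, 'cy': 208.65115899372844, 'tool_from_camera': array([[-5.29549475e-04, -9.48754138e-01, -3.16014723e-01,
         8.18674541e-02],
       [ 9.99999713e-01, -6.73585097e-04,  3.46557666e-04,
        -4.82093197e-04],
       [-5.41660828e-04, -3.16014448e-01,  9.48754223e-01,
        -1.42256123e-01],
       [ 0.00000000e+00,  0.00000000e+00,  0.00000000e+00,
         1.00000000e+00]])}
```

Run:
```python
import cv2,numpy as np
a=cv2.imread("pics/top0.png")[140:300,190:350]; b=cv2.imread("pics/side0.png")[120:280,180:340]
im=np.hstack([cv2.resize(x,(400,400),interpolation=cv2.INTER_CUBIC) for x in(a,b)])
cv2.imwrite("pics/v1.png",im)
```

```text
(no output)
```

View pics/v1.png

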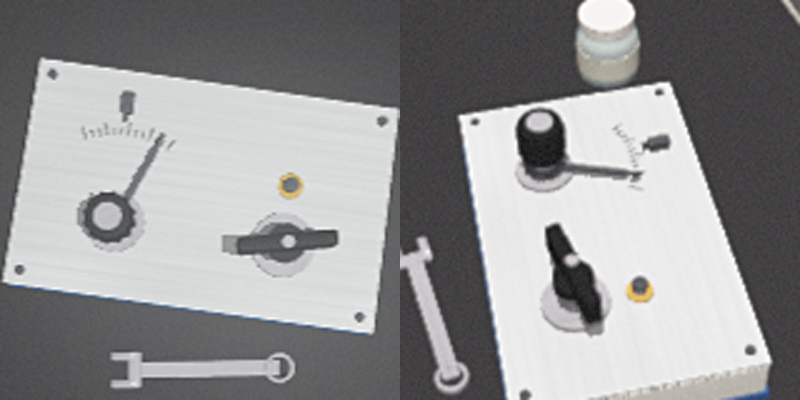

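```bash
cat >> h.py <<'E'
def plate(c,im):
    g=cv2.cvtColor(im,cv2.COLOR_BGR2GRAY); m=(g>150).astype(np.uint8)
    m=cv2.morphologyEx(m,cv2.MORPH_CLOSE,np.ones((5,5)))
    cs,_=cv2.findContours(m,0,cv2.CHAIN_APPROX_NONE); k=max(cs,key=cv2.contourArea)[:,0,:].astype(float)
    P=np.array([onz(c,p,.06)[:2] for p in k]).astype(np.float32)*1000
    return cv2.minAreaRect(P)
E
python3 - <<'E'
from h import *
c=cam("top"); im=cv2.imread("pics/top0.png"); r=plate(c,im); print(r)
for z,p,n in((.128,(232.8,226.8),"knob"),(.0715,(255.2,194.8),"tip"),(.072,(240.4,188),"flag"),(.124,(305.2,236.4),"bar"),(.076,(306,213.6),"pl"),(.124,(190+238/2.5,140+243/2.5),"barL"),(.124,(190+338/2.5,140+238/2.5),"barR")):
    print(n,onz(c,p,z))
a=np.radians(r[2]); 
for a in (a,a-np.pi/2):
  for n,x,y in(("knob",-.04,.085),("bar",-.04,-.085),("pl",.02,-.085)):
    print(np.degrees(a),n,r[0][0]/1e3+np.cos(a)*x-np.sin(a)*y,r[0][1]/1e3+np.sin(a)*x+np.cos(a)*y)
E
```

```text
((716.7498779296875, 23.9100341796875), (850.8394165039062, 1528.5706787109375), 1.4645531177520752)
knob [0.51447893 0.16296329 0.128     ]
tip [0.59966962 0.11446867 0.0715    ]
flag [0.61658455 0.15161303 0.072     ]
bar [ 0.49301925 -0.00557514  0.124     ]
pl [ 0.5524412  -0.01217161  0.076     ]
barL [0.49100649 0.04118312 0.124     ]
barR [ 0.49597592 -0.05253599  0.124     ]
1.4645531177520752 knob 0.674590473097356 0.10785992747434023
1.4645531177520752 bar 0.6789354164881267 -0.06208453835768093
1.4645531177520752 pl 0.738915816193546 -0.06055102892564416
-88.53544688224792 knob 0.8006997712243402 0.06606943901201907
-88.53544688224792 bar 0.6307553053923189 0.061724495621248224
-88.53544688224792 pl 0.6322888148243557 0.001744095915829001
```

Request:
arm_command --moves '[1,-53,-30,0,0,0,0,1,-53,-30,0,0,0,0,1,-53,-30,0,0,0,0,1,-53,-30,0,0,0,0,1,-53,-30,0,0,0,0,1,-53,-30,0,0,0,0,1,-53,-30,0,0,0,0,1,-53,-30,0,0,0,0]'

```text
clock: 2.0
tcp_pos: [0.516, 0.1626, 0.2316]
orientation: [0.0, 0.179, 0.984, 0.0]
wrist_force: [0.2, 0.2, 0.5]
finger_gap: 0.0854
grip_force: 0.0
```

Request:
arm_command --moves '[1,0,0,0,0,0,-0.18,1,0,0,0,0,0,-0.18,1,0,0,0,0,0,-0.18,1,0,0,0,0,0,-0.18,1,0,0,0,0,0,-0.18,1,0,0,0,0,0,-0.18,1,0,0,0,0,0,-0.18,1,0,0,0,0,0,-0.18]'

```text
clock: 3.0
tcp_pos: [0.5148, 0.1643, 0.2313]
orientation: [0.0, -0.517, 0.856, 0.0]
wrist_force: [-0.3, 0.4, 0.5]
finger_gap: 0.0856
grip_force: 0.0
```

Request:
arm_command --moves '[1,0,0,0,0,0,-0.18,1,0,0,0,0,0,-0.18,1,0,0,0,0,0,-0.13,1,0,0,0,0,0,0,1,0,0,0,0,0,0]'

```text
clock: 3.62
tcp_pos: [0.5149, 0.1643, 0.2313]
orientation: [0.0, -0.706, 0.708, -0.0]
wrist_force: [1.3, -0.3, -0.0]
finger_gap: 0.0853
grip_force: 0.0
```

Run:
```python
from h import *
c=cam("wrist"); p,d=read_camera("wrist"); cv2.imwrite("pics/w1.png",p)
s=get_state(); print(s["clock"],s["joint_pos"],s["tcp_pos"],q2R(s["orientation"])[:,0])
for l,z in (("adjust_grip",.128),("pointer_tip",.0715),("flag_tip",.07),("bar_grip",.124),("plunger_top",.076)):
    r=recognise("wrist",l)
    print(l,[(np.round(x["point"],1).tolist(),round(x["confidence"],2),np.round(onz(c,x["point"],z),4).tolist()) for x in r[:2]])
```

```text
3.675 [ 1.60317250e-01  2.45759039e-01 -4.48994252e-02  1.28002713e+00
  9.67943072e-05 -1.40818992e+00] [0.5148251  0.16431841 0.23133269] [-2.28914354e-03 -9.99997373e-01 -1.13444691e-04]
adjust_grip [([277.4, 199.2], 0.85, [0.5166, 0.1577, 0.128])]
pointer_tip [([214.3, 156.0], 0.76, [0.5698, 0.137, 0.0715])]
flag_tip [([136.9, 174.4], 0.74, [0.6373, 0.1528, 0.07])]
bar_grip [([312.9, 12.0], 0.55, [0.4941, 0.0389, 0.124])]
plunger_top [([313.8, 10.9], 0.62, [0.4897, 0.0297, 0.076])]
```

View pics/w1.png

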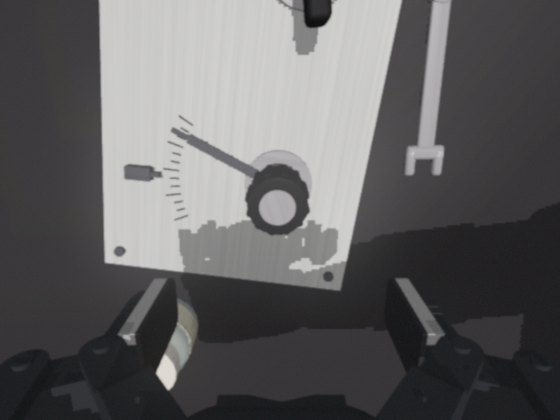

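Run:
```python
from h import *
c=cam("wrist"); 
k=onz(c,(277,207.5),.128);t=onz(c,(173,130),.0715);f=onz(c,(161,174),.072)
print(k,t,f,np.hypot(*(t-k)[:2]),np.hypot(*(f-k)[:2]))
for v in(t-k,f-k): print(np.degrees(np.arctan2(v[1],v[0])))
print(onz(c,(278,181),.061))
```

```text
[0.51690821 0.16389137 0.128     ] [0.60236147 0.1156291  0.0715    ] [0.61592004 0.15228317 0.072     ] 0.09814024223858724 0.09968998140502691
-29.456880428545293
-6.6868634891685845
[0.51669481 0.16131058 0.061     ]
```

Request:
arm_command --moves '[1,1,-1,35,0,0,0,1,0,0,35,0,0,0,1,0,0,35,0,0,0,1,0,0,36,0,0,0,1,0,0,0,0,0,0]' --newtons 40

```text
clock: 4.55
tcp_pos: [0.5133, 0.1629, 0.0878]
orientation: [-0.002, -0.707, 0.707, 0.002]
wrist_force: [0.1, -0.7, -0.1]
finger_gap: 0.0854
grip_force: 0.0
```

Request:
arm_command --moves '[-1,0,0,0,0,0,0,-1,0,0,0,0,0,0,-1,0,0,0,0,0,0,-1,0,0,0,0,0,0,-1,0,0,0,0,0,0,-1,0,0,0,0,0,0]'

```text
clock: 5.3
tcp_pos: [0.5177, 0.1635, 0.0924]
orientation: [0.002, -0.707, 0.707, -0.001]
wrist_force: [0.2, 0.3, 7.2]
finger_gap: 0.044
grip_force: 40.6
```

Request:
arm_command --moves '[-1,0,0,0,0,0,-0.14,-1,0,0,0,0,0,-0.14,-1,0,0,0,0,0,-0.14,-1,0,0,0,0,0,-0.14,-1,0,0,0,0,0,-0.14,-1,0,0,0,0,0,-0.14,-1,0,0,0,0,0,-0.14,-1,0,0,0,0,0,-0.14]'

```text
clock: 6.3
tcp_pos: [0.5178, 0.1637, 0.0924]
orientation: [-0.001, 0.975, -0.222, 0.002]
wrist_force: [1.5, -0.2, 6.4]
finger_gap: 0.0439
grip_force: 40.8
```

Request:
arm_command --moves '[-1,0,0,0,0,0,0,-1,0,0,0,0,0,0]'

```text
clock: 6.55
tcp_pos: [0.5178, 0.1637, 0.0924]
orientation: [-0.001, 0.975, -0.224, 0.002]
wrist_force: [1.2, -0.1, 6.2]
finger_gap: 0.044
grip_force: 40.8
```

Run:
```python
from h import *
c=cam("wrist"); p,d=read_camera("wrist"); cv2.imwrite("pics/w2.png",p)
s=get_state(); print(s["clock"],s["joint_pos"],s["tcp_pos"],q2R(s["orientation"])[:,0],s["ft_torque"])
```

```text
6.6 [ 1.58152050e-01  3.30609205e-01 -2.83550917e-01  9.51827639e-01
  3.00754542e-04 -2.53212999e+00] [0.51782431 0.16368711 0.09238163] [ 0.89986771 -0.43614663  0.00377064] [ 0.1330349  -0.09033588  0.07826223]
```

View pics/w2.png

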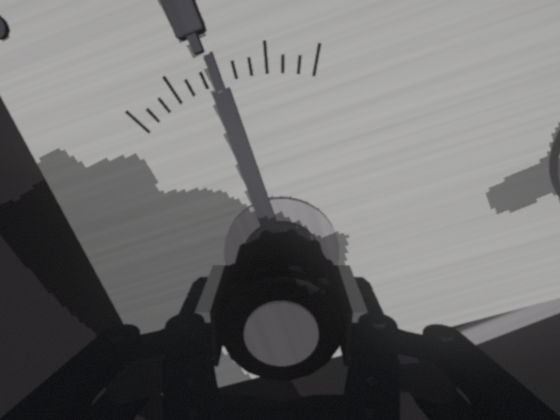

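Run:
```python
import cv2
p=cv2.imread("pics/w2.png")[0:240,130:330]
cv2.imwrite("pics/v3.png",cv2.resize(p[:100,:110],(660,600),interpolation=cv2.INTER_CUBIC))
```

```text
(no output)
```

View pics/v3.png

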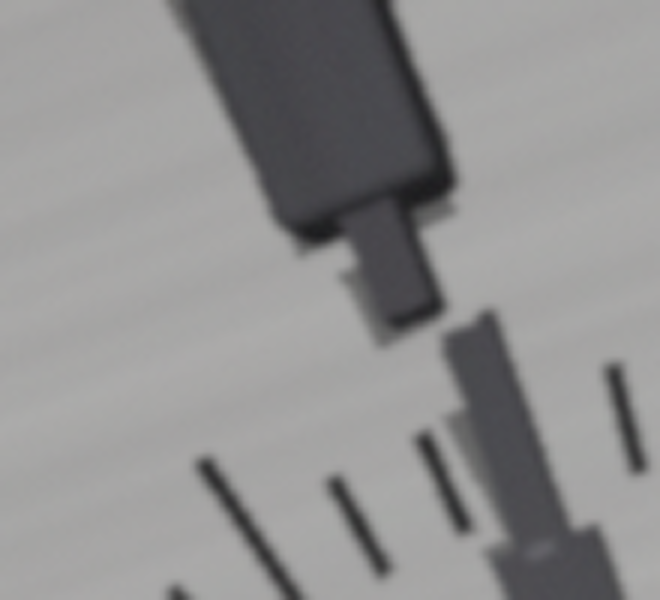

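Run:
```python
from h import *
c=cam("wrist")
def w(x,y,z=.0715): return onz(c,(130+x/6,y/6),z)
t=w(470,327); u=w(541,540); b=onz(c,(264,215),.0715)
cap=onz(c,(282,333),.128); print("cap",cap,"tip",t,"disc",onz(c,(283,248),.061))
ang=lambda v:np.degrees(np.arctan2(v[1],v[0]))
print("line",ang(t-u),ang(t-b))
for z in(.0715,.075):
  n=w(412,312,z)
  for k in (cap,np.array([.517,.1637,0]),t-np.array([np.cos(np.radians(ang(t-b))),np.sin(np.radians(ang(t-b))),0])*.1):
    print(z,n,k,ang(t-k),ang(n-k),ang(n-k)-ang(t-k),np.hypot(*(t-k)[:2]),np.hypot(*(n-k)[:2]))
# flag direction
print("flagdir",ang(w(315,100,.075)-w(385,265,.075)))
```

```text
cap [0.51667909 0.16318715 0.128     ] tip [0.61532186 0.14953661 0.0715    ] disc [0.51830925 0.16185321 0.061     ]
line -9.262850808199815 -8.496737622518967
0.0715 [0.61791463 0.15267897 0.0715    ] [0.51667909 0.16318715 0.128     ] -7.87876048014078 -5.926039946653129 1.9527205334876516 0.09958279027502553 0.10177944440337286
0.0715 [0.61791463 0.15267897 0.0715    ] [0.517  0.1637 0.    ] -8.197144085930885 -6.232650389783592 1.9644936961472936 0.09933674565364636 0.10151465426280672
0.0715 [0.61791463 0.15267897 0.0715    ] [0.51641943 0.16431192 0.0715    ] -8.496737622518973 -6.538463554313706 1.9582740682052666 0.09999999999999995 0.10215968305376018
0.075 [0.6173071 0.1521474 0.075    ] [0.51667909 0.16318715 0.128     ] -7.87876048014078 -6.260796598638102 1.6179638815026784 0.09958279027502553 0.10123177672448301
0.075 [0.6173071 0.1521474 0.075    ] [0.517  0.1637 0.    ] -8.197144085930885 -6.5699378791157494 1.6272062068151358 0.09933674565364636 0.10097018121109579
0.075 [0.6173071 0.1521474 0.075    ] [0.51641943 0.16431192 0.0715    ] -8.496737622518973 -6.875238555080913 1.6214990674380596 0.09999999999999995 0.1016183961535054
flagdir -4.648748893107018
```

Request:
arm_command --moves '[-1,0,0,0,0,0,-0.09,-1,0,0,0,0,0,0,-1,0,0,0,0,0,0]'

```text
clock: 6.98
tcp_pos: [0.5178, 0.1637, 0.0924]
orientation: [-0.001, 0.984, -0.18, 0.002]
wrist_force: [1.2, 0.1, 5.8]
finger_gap: 0.044
grip_force: 40.8
```

Run:
```python
from h import *
c=cam("wrist"); p,d=read_camera("wrist"); cv2.imwrite("pics/w3.png",p)
import pickle; pickle.dump(c,open("c3.pkl","wb"))
x=130;
cv2.imwrite("pics/v4.png",cv2.resize(p[:100,150:260],(660,600),interpolation=cv2.INTER_CUBIC))
print(np.round(d[0:60:6,176:230:5],4))
```

```text
[[0.1545 0.1553 0.1553 0.1449 0.1438 0.1447 0.1422 0.1431 0.1427 0.1473
  0.1557]
 [0.1568 0.1558 0.1554 0.1437 0.1428 0.1434 0.1433 0.1445 0.143  0.1444
  0.1562]
 [0.1572 0.1567 0.1563 0.1569 0.1448 0.143  0.144  0.144  0.1443 0.1438
  0.1571]
 [0.1574 0.1561 0.1576 0.1575 0.1457 0.1443 0.1447 0.1441 0.1451 0.1439
  0.1489]
 [0.1583 0.158  0.1592 0.1584 0.1589 0.1463 0.1467 0.1466 0.1458 0.1485
  0.1524]
 [0.1591 0.1592 0.1589 0.1598 0.1592 0.1511 0.1507 0.1489 0.1486 0.1596
  0.1586]
 [0.1604 0.1603 0.1598 0.1604 0.1614 0.1585 0.1594 0.1486 0.1489 0.1498
  0.1602]
 [0.1599 0.1598 0.161  0.1602 0.1607 0.1609 0.161  0.1606 0.1493 0.15
  0.1595]
 [0.1615 0.1614 0.1625 0.1604 0.1608 0.1617 0.1599 0.1608 0.1609 0.1611
  0.1614]
 [0.1629 0.1624 0.1626 0.1624 0.1614 0.1613 0.1623 0.1613 0.1612 0.1506
  0.1519]]
```

View pics/v4.png

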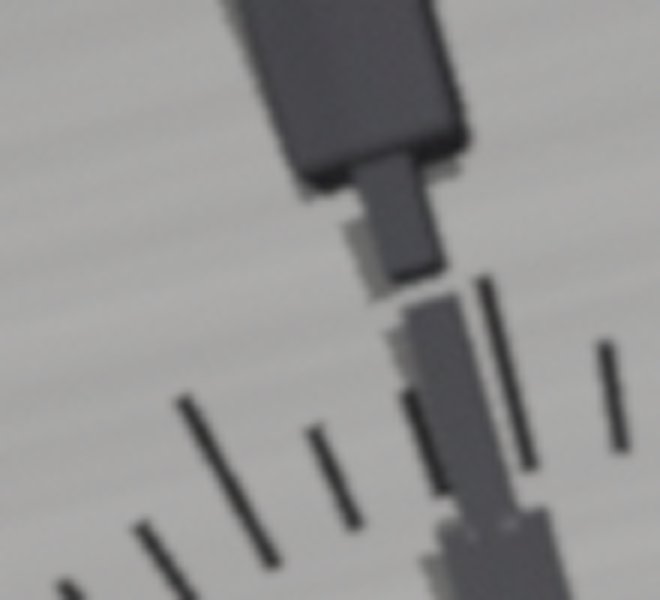

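Run:
```python
from h import *
c=cam("wrist"); p,d=read_camera("wrist"); f,cx,cy,M,e=c
for x,y in((208,36),(209,40),(206,33),(224,56),(226,65),(190,50),(190,40)):
    z=np.median(d[y-1:y+2,x-1:x+2]); print(x,y,e+M@np.array([(x-cx)/f*z,(y-cy)/f*z,z]))
w=lambda x,y,z=.0715: onz(c,(150+x/6,y/6),z)
ang=lambda v:np.degrees(np.arctan2(v[1],v[0]))
for z in (.0715,.073):
  n=w(414,272,z);t=w(432,300); k=np.array([.517,.1637,0]); print(z,ang(n-k)-ang(t-k),ang(t-w(490,520)),ang(t-k))
```

```text
208 36 [0.62475021 0.15713484 0.06020867]
209 40 [0.62322133 0.15745125 0.05969553]
206 33 [0.62624318 0.15752263 0.0597351 ]
224 56 [0.61333116 0.15253661 0.07179874]
226 65 [0.60993264 0.15325354 0.07086041]
190 50 [0.62257839 0.16710998 0.05928659]
190 40 [0.62617033 0.16527608 0.05982506]
0.0715 0.3836884675220942 -7.459107646685843 -6.511650582913752
0.073 0.27515922672641757 -7.459107646685843 -6.511650582913752
```

Request:
arm_command --moves '[-1,0,0,0,0,0,-0.018,-1,0,0,0,0,0,0,-1,0,0,0,0,0,0,1,0,0,0,0,0,0,1,0,0,0,0,0,0,1,0,0,0,0,0,0,1,0,0,0,0,0,0,1,0,0,-20,0,0,0]'

```text
clock: 8.07
tcp_pos: [0.5143, 0.163, 0.1089]
orientation: [0.001, 0.985, -0.171, -0.002]
wrist_force: [-0.6, -0.2, -0.4]
finger_gap: 0.0855
grip_force: 0.0
```

Request:
arm_command --moves '[1,0,0,-40,0,0,0,1,0,0,-20,0,0,0,1,0,0,0,0,0,0,1,0,0,0,0,0,0]'

```text
clock: 8.57
tcp_pos: [0.5152, 0.1632, 0.1693]
orientation: [0.0, 0.985, -0.171, -0.001]
wrist_force: [0.3, -0.3, -0.3]
finger_gap: 0.0854
grip_force: 0.0
```

Run:
```python
from h import *
c=cam("wrist"); p,d=read_camera("wrist"); cv2.imwrite("pics/w4.png",p)
s=get_state(); print(s["clock"],s["joint_pos"],s["tcp_pos"],q2R(s["orientation"])[:,0],s["finger_gap"])
q=np.round(proj(c,(.6165,.1525,.0715))).astype(int); print(q,proj(c,(.516,.1633,.128)))
x0=max(q[0]-60,0);y0=max(q[1]-55,0); print(x0,y0)
cv2.imwrite("pics/v5.png",cv2.resize(p[y0:y0+100,x0:x0+120],(720,600),interpolation=cv2.INTER_CUBIC))
```

```text
8.625 [ 1.58149620e-01  2.74564979e-01 -1.61757677e-01  1.13669149e+00
  6.12603961e-05 -2.64003588e+00] [0.51496539 0.16315704 0.1689121 ] [ 0.94161076 -0.33669761 -0.00197411] 0.08545726047275527
[241  56] [279.58035312 241.02303104]
181 1
```

View pics/v5.png

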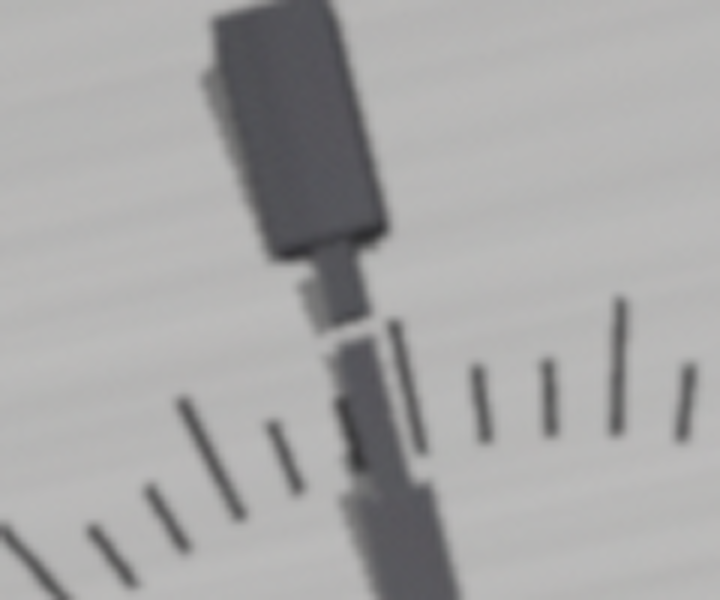

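Request:
arm_command --moves '[1,12,55,-20,0,0,0,1,12,55,-20,0,0,0,1,12,56,-20,0,0,0,1,0,0,0,0,0,0.17,1,0,0,0,0,0,0.17,1,0,0,0,0,0,0.17,1,0,0,0,0,0,0.17,1,0,0,0,0,0,0.17]'

```text
clock: 9.62
tcp_pos: [0.4931, -0.0051, 0.2288]
orientation: [0.0, 0.826, -0.564, -0.001]
wrist_force: [0.0, 0.0, 0.2]
finger_gap: 0.0859
grip_force: 0.0
```

Request:
arm_command --moves '[1,0,0,0,0,0,0.17,1,0,0,0,0,0,0.15,1,0,0,0,0,0,0,1,0,0,0,0,0,0]'

```text
clock: 10.12
tcp_pos: [0.4935, -0.0051, 0.2296]
orientation: [0.0, 0.728, -0.686, -0.001]
wrist_force: [-0.8, -0.3, 0.3]
finger_gap: 0.0855
grip_force: 0.0
```

Run:
```python
from h import *
c=cam("wrist"); p,d=read_camera("wrist"); cv2.imwrite("pics/w5.png",p)
s=get_state(); print(s["clock"],s["joint_pos"],s["tcp_pos"],q2R(s["orientation"]))
f,cx,cy,M,e=c
v,u=np.mgrid[:420,:560]; P=e+(np.stack([(u-cx)/f*d,(v-cy)/f*d,d],-1)@M.T)
m=(P[...,2]>.113)&(P[...,2]<.135)&(d>0)&(np.hypot(P[...,0]-.493,P[...,1]+.006)<.065)
m&=p.max(2)<90
Q=P[m][:,:2]; print(m.sum(),Q.mean(0),cv2.minAreaRect((Q*1000).astype(np.float32)))
for l,z in (("bar_grip",.124),("plunger_top",.076)):
    r=recognise("wrist",l)
    print(l,[(np.round(x["point"],1).tolist(),round(x["confidence"],2),np.round(onz(c,x["point"],z),4).tolist()) for x in r[:2]])
```

```text
10.175 [-1.73138323e-01  1.57017506e-01 -1.60094929e-01  1.25460199e+00
  1.17174584e-04 -1.80327807e+00] [ 0.49360007 -0.00507546  0.22975736] [[ 5.93084025e-02 -9.98239316e-01 -8.84188924e-04]
 [-9.98239654e-01 -5.93086649e-02  2.73588300e-04]
 [-3.25546662e-04  8.66406361e-04 -9.99999572e-01]]
2449 [ 0.49431095 -0.00950267] ((493.97125244140625, -5.7093658447265625), (15.925904273986816, 94.5353012084961), 4.913853168487549)
bar_grip [([279.2, 196.5], 0.88, [0.4943, -0.0129, 0.124])]
plunger_top [([210.8, 175.1], 0.76, [0.5516, -0.0138, 0.076]), ([221.6, 340.5], 0.41, [0.5413, 0.1513, 0.076])]
```

View pics/w5.png

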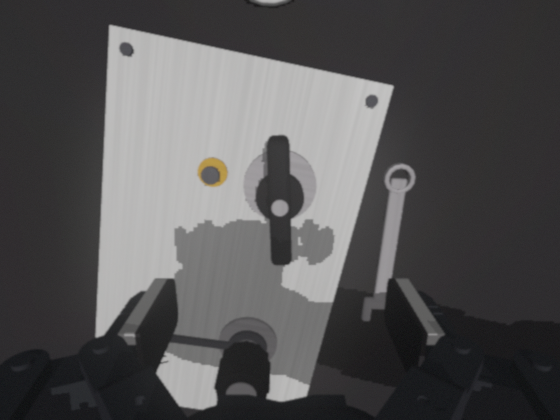

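Request:
arm_command --moves '[1,1,0,35,0,0,-0.026,1,0,0,35,0,0,0,1,0,0,35,0,0,0,1,0,0,33,0,0,0,1,0,0,0,0,0,0]' --newtons 80

```text
clock: 10.9
tcp_pos: [0.4916, -0.0057, 0.0902]
orientation: [0.001, 0.736, -0.677, -0.002]
wrist_force: [0.0, 0.2, 1.1]
finger_gap: 0.0853
grip_force: 0.0
```

Request:
arm_command --moves '[-1,0,0,0,0,0,0,-1,0,0,0,0,0,0,-1,0,0,0,0,0,0,-1,0,0,0,0,0,0,-1,0,0,0,0,0,0,-1,0,0,0,0,0,0,-1,0,0,0,0,0,0,-1,0,0,0,0,0,0]'

```text
clock: 11.9
tcp_pos: [0.4946, -0.0062, 0.0932]
orientation: [-0.001, 0.736, -0.677, 0.001]
wrist_force: [-0.3, -0.1, 5.8]
finger_gap: 0.0151
grip_force: 78.2
```

```bash
cat > st.py <<'E'
from h import *
s=get_state(); X=q2R(s["orientation"])[:,0]
print(round(s["clock"],2),np.round(s["joint_pos"],3),s["tcp_pos"].round(4),"yaw",round(np.arctan2(X[1],X[0]),3),"T",s["ft_torque"].round(3),s["wrist_force"].round(1),round(s["grip_force"],1),round(s["finger_gap"],4),"tau6",round(s["tau"][5],3))
E
python3 st.py
```

```text
11.9 [-0.175  0.247 -0.399  0.923  0.    -1.829] [ 0.4946 -0.0062  0.0932] yaw -1.487 T [0.068 0.204 0.072] [-0.3 -0.1  5.8] 78.2 0.0151 tau6 0.061
```

Held well. Turn 0.98 rad clockwise first.

Request:
arm_command --moves '[-1,0,0,0,0,0,0.14,-1,0,0,0,0,0,0.14,-1,0,0,0,0,0,0.14,-1,0,0,0,0,0,0.14,-1,0,0,0,0,0,0.14,-1,0,0,0,0,0,0.14,-1,0,0,0,0,0,0.14,-1,0,0,0,0,0,0]'

```text
clock: 12.9
tcp_pos: [0.4934, -0.0057, 0.0932]
orientation: [-0.0, -0.33, 0.944, 0.0]
wrist_force: [-2.8, 2.1, 9.4]
finger_gap: 0.0147
grip_force: 80.0
```

```bash
cat > pl.py <<'E'
from h import *
for n in ("side","top"):
    c=cam(n); p,d=read_camera(n); f,cx,cy,M,e=c
    q=proj(c,(.5525,-.0125,.076)); u,v=np.round(q).astype(int); w=4
    A=d[v-w:v+w+1,u-w:u+w+1]; V,U=np.mgrid[v-w:v+w+1,u-w:u+w+1]
    Z=(e+np.stack([(U-cx)/f*A,(V-cy)/f*A,A],-1)@M.T)[...,2]; print(n,q.round(1)); print((Z*1000).round().astype(int))
    cv2.imwrite(f"pics/{n}_{int(get_state()['clock']*100)}.png",p)
E
python3 st.py; python3 pl.py
```

```text
12.9 [-0.175  0.247 -0.399  0.925  0.001 -0.848] [ 0.4934 -0.0057  0.0932] yaw -2.469 T [ 0.334  0.83  -0.349] [-2.8  2.1  9.4] 80.0 0.0147 tau6 -0.008
side [275.1 231.7]
[[59 59 61 57 58 61 57 60 60]
 [59 58 60 60 61 60 60 58 57]
 [60 60 60 74 75 74 72 58 59]
 [58 60 72 75 74 74 76 73 62]
 [58 58 72 73 75 72 75 75 74]
 [61 64 72 73 76 75 74 78 73]
 [61 64 73 75 75 76 73 73 56]
 [62 59 63 72 73 74 73 70 60]
 [60 63 62 64 65 62 64 59 59]]
top [306.1 213.6]
[[588 589 590 589 589 590 589 588 588]
 [589 590 590 589 589 588 588 589 589]
 [589 590 589 590 589 589 588 589 588]
 [590 589 590 591 590 590 589 590 590]
 [591 592 590 590 592 591 591 589 591]
 [592 590 591 591 590 592 592 591 590]
 [591 593 592 591 592 592 592 590 591]
 [591 593 593 593 593 592 592 593 592]
 [593 594 593 595 592 592 592 593 591]]
```

```bash
cat > pl.py <<'E'
from h import *
c=cam("side"); p,d=read_camera("side"); f,cx,cy,M,e=c
U,V=np.meshgrid(range(274,279),range(230,236)); A=d[230:236,274:279]
Z=(e+np.stack([(U-cx)/f*A,(V-cy)/f*A,A],-1)@M.T)[...,2]; print("plunger mm",np.median(Z)*1000)
E
python3 st.py; python3 pl.py
```

```text
13.0 [-0.175  0.247 -0.399  0.925  0.001 -0.849] [ 0.4934 -0.0057  0.0932] yaw -2.468 T [ 0.439  0.835 -0.246] [-3.9  2.6  9.1] 80.0 0.015 tau6 -0.241
plunger mm 73.78735090393579
```

Request:
arm_command --moves '[-1,0,0,0,0,0,0.06,-1,0,0,0,0,0,0.06,-1,0,0,0,0,0,0]'

```text
clock: 13.42
tcp_pos: [0.4933, -0.0055, 0.0932]
orientation: [-0.0, -0.273, 0.962, 0.001]
wrist_force: [-3.6, 2.5, 9.4]
finger_gap: 0.0146
grip_force: 80.1
```

```bash
python3 st.py; python3 pl.py
```

```text
13.43 [-0.175  0.247 -0.399  0.925  0.001 -0.728] [ 0.4933 -0.0055  0.0932] yaw -2.588 T [ 0.459  0.817 -0.3  ] [-3.6  2.5  9.4] 80.1 0.0146 tau6 -0.13
plunger mm 73.52707339598474
```

Request:
arm_command --moves '[-1,0,0,0,0,0,0.06,-1,0,0,0,0,0,0.06,-1,0,0,0,0,0,0]'

```text
clock: 13.85
tcp_pos: [0.4932, -0.0054, 0.0932]
orientation: [-0.0, -0.215, 0.977, 0.001]
wrist_force: [-3.2, 3.1, 10.0]
finger_gap: 0.0147
grip_force: 80.1
```

```bash
python3 st.py; python3 pl.py
```

```text
13.85 [-0.175  0.247 -0.4    0.925  0.001 -0.608] [ 0.4932 -0.0054  0.0932] yaw -2.708 T [ 0.505  0.911 -0.315] [-3.2  3.1 10. ] 80.1 0.0147 tau6 -0.224
plunger mm 73.21308769285339
```

Request:
arm_command --moves '[-1,0,0,0,0,0,0.06,-1,0,0,0,0,0,0.06,-1,0,0,0,0,0,0]'

```text
clock: 14.28
tcp_pos: [0.4931, -0.0053, 0.0931]
orientation: [-0.0, -0.156, 0.988, 0.001]
wrist_force: [-4.9, 3.0, 10.3]
finger_gap: 0.0151
grip_force: 80.1
```

```bash
python3 st.py; python3 pl.py
```

```text
14.28 [-0.174  0.247 -0.4    0.926  0.001 -0.489] [ 0.4931 -0.0053  0.0931] yaw -2.827 T [ 0.598  0.919 -0.11 ] [-4.9  3.  10.3] 80.1 0.0151 tau6 0.038
plunger mm 73.53993047973051
```

Request:
arm_command --moves '[-1,0,0,0,0,0,0.06,-1,0,0,0,0,0,0.06,-1,0,0,0,0,0,0]'

```text
clock: 14.7
tcp_pos: [0.4931, -0.0051, 0.0932]
orientation: [-0.0, -0.097, 0.995, 0.001]
wrist_force: [-4.6, 5.2, 9.5]
finger_gap: 0.015
grip_force: 80.2
```

```bash
python3 st.py; python3 pl.py
```

```text
14.7 [-0.174  0.247 -0.4    0.926  0.002 -0.368] [ 0.4931 -0.0051  0.0932] yaw -2.948 T [ 0.685  0.948 -0.34 ] [-4.6  5.2  9.5] 80.2 0.015 tau6 -0.266
plunger mm 74.39380325228295
```

Turned 1.46 rad so far, no ridge yet.

Request:
arm_command --moves '[-1,0,0,0,0,0,0.06,-1,0,0,0,0,0,0.06,-1,0,0,0,0,0,0]'

```text
clock: 15.12
tcp_pos: [0.4931, -0.0049, 0.0932]
orientation: [-0.0, -0.037, 0.999, 0.001]
wrist_force: [-4.8, 4.7, 11.5]
finger_gap: 0.0149
grip_force: 80.2
```

```bash
python3 st.py; python3 pl.py
```

```text
15.12 [-0.174  0.246 -0.4    0.926  0.002 -0.248] [ 0.4931 -0.0049  0.0932] yaw -3.068 T [ 0.842  1.01  -0.327] [-4.8  4.7 11.5] 80.2 0.0149 tau6 -0.225
plunger mm 73.75425068269031
```

Request:
arm_command --moves '[-1,0,0,0,0,0,0.06,-1,0,0,0,0,0,0.06,-1,0,0,0,0,0,0]'

```text
clock: 15.55
tcp_pos: [0.4931, -0.0048, 0.0932]
orientation: [-0.0, 0.023, 1.0, 0.001]
wrist_force: [-4.3, 5.3, 11.0]
finger_gap: 0.0149
grip_force: 80.2
```

```bash
python3 st.py; python3 pl.py
```

```text
15.55 [-0.174  0.246 -0.4    0.926  0.002 -0.128] [ 0.4931 -0.0048  0.0932] yaw 3.096 T [ 0.925  0.884 -0.304] [-4.3  5.3 11. ] 80.2 0.0149 tau6 -0.166
plunger mm 73.90812781848588
```

Request:
arm_command --moves '[-1,0,0,0,0,0,0.06,-1,0,0,0,0,0,0.06,-1,0,0,0,0,0,0]'

```text
clock: 15.98
tcp_pos: [0.4931, -0.0046, 0.0932]
orientation: [-0.0, 0.081, 0.997, 0.001]
wrist_force: [-4.3, 5.3, 10.5]
finger_gap: 0.0152
grip_force: 80.7
```

```bash
python3 st.py; python3 pl.py
```

```text
15.97 [-0.174  0.246 -0.4    0.926  0.002 -0.011] [ 0.4931 -0.0046  0.0932] yaw 2.979 T [0.983 0.962 0.942] [-4.3  5.3 10.5] 80.7 0.0152 tau6 1.031
plunger mm 74.24747693610468
```

Request:
arm_command --moves '[-1,0,0,0,0,0,0.06,-1,0,0,0,0,0,0.06,-1,0,0,0,0,0,0]'

```text
clock: 16.4
tcp_pos: [0.4931, -0.0045, 0.0931]
orientation: [-0.001, 0.143, 0.99, 0.002]
wrist_force: [-2.8, 6.6, 10.9]
finger_gap: 0.0145
grip_force: 80.3
```

```bash
python3 st.py; python3 pl.py
```

```text
16.4 [-0.174  0.246 -0.4    0.926  0.003  0.112] [ 0.4931 -0.0045  0.0931] yaw 2.855 T [ 1.178  0.922 -0.558] [-2.8  6.6 10.9] 80.3 0.0145 tau6 -0.529
plunger mm 75.28322796403015
```

Request:
arm_command --moves '[-1,0,0,0,0,0,0,-1,0,0,0,0,0,0]'

```text
clock: 16.7
tcp_pos: [0.4931, -0.0045, 0.0932]
orientation: [-0.001, 0.142, 0.99, 0.002]
wrist_force: [-3.2, 6.8, 10.4]
finger_gap: 0.0148
grip_force: 80.3
```

```bash
python3 st.py; python3 pl.py
```

```text
16.7 [-0.174  0.246 -0.4    0.926  0.003  0.112] [ 0.4931 -0.0045  0.0932] yaw 2.856 T [ 1.219  0.925 -0.55 ] [-3.2  6.8 10.4] 80.3 0.0148 tau6 -0.55
plunger mm 75.5944966042641
```

Request:
arm_command --moves '[-1,0,0,0,0,0,0.05,-1,0,0,0,0,0,0,-1,0,0,0,0,0,0]'

```text
clock: 17.12
tcp_pos: [0.4931, -0.0044, 0.0932]
orientation: [-0.001, 0.167, 0.986, 0.002]
wrist_force: [-3.1, 7.2, 10.8]
finger_gap: 0.0151
grip_force: 80.6
```

```bash
python3 st.py; python3 pl.py
```

```text
17.12 [-0.174  0.246 -0.4    0.926  0.003  0.162] [ 0.4931 -0.0044  0.0932] yaw 2.805 T [ 1.218  0.94  -0.903] [-3.1  7.2 10.8] 80.6 0.0151 tau6 -0.862
plunger mm 72.70554275851087
```

Run:
```python
from h import *
c=cam("side"); p,d=read_camera("side"); f,cx,cy,M,e=c
cv2.imwrite("pics/v7.png",cv2.resize(p[190:270,220:320],(750,600),interpolation=cv2.INTER_CUBIC))
V,U=np.mgrid[226:240,268:284]; A=d[226:240,268:284]
print(((e+np.stack([(U-cx)/f*A,(V-cy)/f*A,A],-1)@M.T)[...,2]*1000).round().astype(int))
```

```text
[[123 122 122  61  59  60  57  57  61  58  56  62  58  60  58  58]
 [119 119 117  59  58  56  60  60  60  59  59  58  59  61  57  61]
 [115 118 115  59  62  59  59  61  59  58  59  58  61 835  60  58]
 [113 112 112  57  58  60  60  60  56  59  59  59  60  59  58  57]
 [108 110 108  58  60  60  59  72  72  75  58  58  59  58  58  59]
 [103 107 106  57  60  58  74  71  73  72  72  59  61  59  59  59]
 [102 102 101  58  62  74  72  74  73  74  72  73 835  59  59  58]
 [100  96  98  61  60  74  72  72  73  72  72  71  62  60  59  58]
 [ 93  95  97  62  63  73  74  77  74  73  74  69  62  63  59  61]
 [ 58  58  58  61  61  61  73  71  72  72  70  61  62  60  57  58]
 [ 60  59  59  60  62  59  65  69  71  64  62  63  63  62  58  59]
 [ 60 835  58  60  60  61  62  63  64  62  63  63  60  61  61  59]
 [ 59  56  60  60  61  58  64  60  60  62  61  62  60  58  59  58]
 [ 55  59  58  57  60  61  60  61  58  62  59  60  61  57  59  57]]
```

View pics/v7.png

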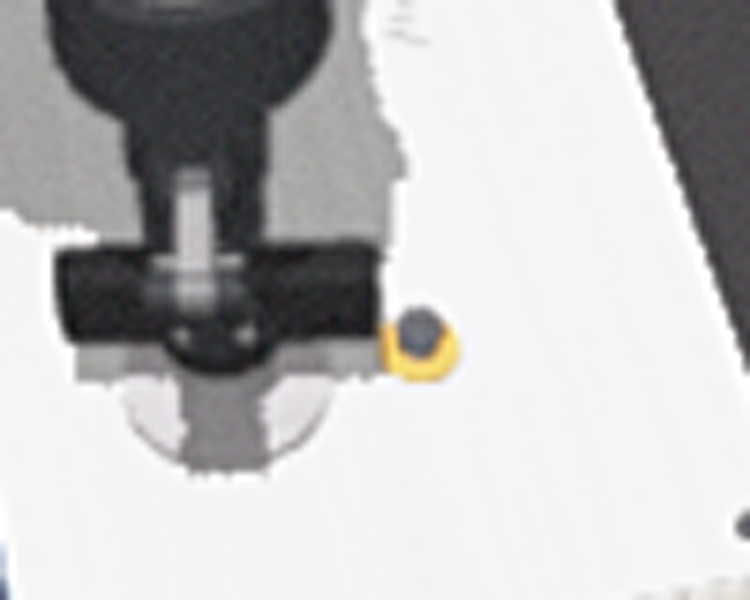

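Request:
arm_command --moves '[-1,0,0,0,0,0,0.05,-1,0,0,0,0,0,0,-1,0,0,0,0,0,0]'

```text
clock: 17.6
tcp_pos: [0.4931, -0.0043, 0.0932]
orientation: [-0.001, 0.191, 0.982, 0.002]
wrist_force: [-3.7, 6.8, 10.2]
finger_gap: 0.0147
grip_force: 80.6
```

```bash
python3 st.py; python3 pl.py
```

```text
17.6 [-0.174  0.246 -0.4    0.926  0.003  0.211] [ 0.4931 -0.0043  0.0932] yaw 2.757 T [ 1.261  0.879 -0.059] [-3.7  6.8 10.2] 80.6 0.0147 tau6 -0.04
plunger mm 61.61068911402345
```

Request:
arm_command --moves '[-1,0,0,0,0,0,0.05,-1,0,0,0,0,0,0,-1,0,0,0,0,0,0]'

```text
clock: 18.02
tcp_pos: [0.4932, -0.0043, 0.0932]
orientation: [-0.001, 0.216, 0.976, 0.002]
wrist_force: [-4.3, 7.4, 9.8]
finger_gap: 0.0149
grip_force: 80.6
```

```bash
python3 st.py; python3 pl.py
```

```text
18.02 [-0.174  0.246 -0.4    0.926  0.004  0.261] [ 0.4932 -0.0043  0.0932] yaw 2.707 T [ 1.295  0.875 -0.247] [-4.3  7.4  9.8] 80.6 0.0149 tau6 -0.225
plunger mm 62.57116213912006
```

Request:
arm_command --moves '[1,0,0,0,0,0,0,1,0,0,0,0,0,0,1,0,0,0,0,0,0,1,0,0,0,0,0,0,1,0,0,-20,0,0,0,1,0,0,-50,0,0,0,1,0,0,-50,0,0,0,1,0,0,-30,0,0,0]'

```text
clock: 19.08
tcp_pos: [0.4947, -0.0064, 0.245]
orientation: [0.002, 0.216, 0.976, 0.0]
wrist_force: [0.5, -0.6, -0.3]
finger_gap: 0.0857
grip_force: 0.0
```

Request:
arm_command --moves '[1,-20,0,0,0,0,0,1,0,0,0,0,0,0,1,0,0,0,0,0,0]'

```text
clock: 19.45
tcp_pos: [0.5112, -0.0144, 0.2415]
orientation: [-0.001, 0.216, 0.976, 0.0]
wrist_force: [0.1, -0.2, 0.3]
finger_gap: 0.0854
grip_force: 0.0
```

```bash
python3 st.py; python3 pl.py
python3 - <<'E'
from h import *
a,_=read_camera("top"); b,_=read_camera("side")
cv2.imwrite("pics/v8.png",np.hstack([cv2.resize(a[140:300,190:350],(400,400),interpolation=2),cv2.resize(b[120:280,180:340],(400,400),interpolation=2)]))
E
```

```text
19.45 [-0.185  0.188 -0.093  1.291  0.     0.251] [ 0.5112 -0.0144  0.2415] yaw 2.706 T [-0.056  0.071 -0.017] [ 0.1 -0.2  0.3] 0.0 0.0854 tau6 -0.0
plunger mm 62.567909241689755
```

View pics/v8.png

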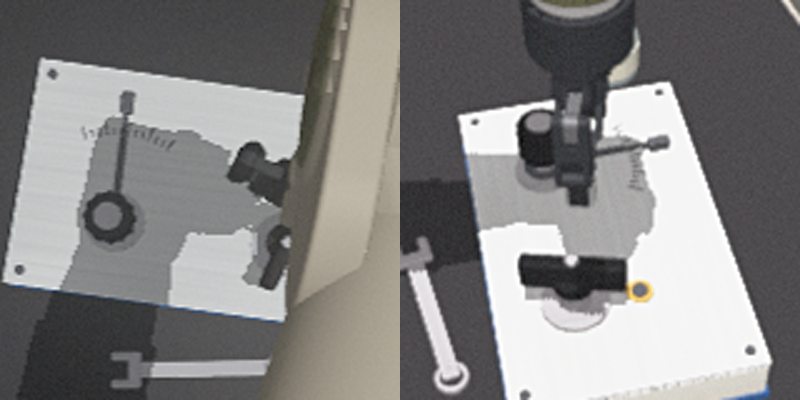

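The plunger is down and seated in its ring at side-crop (641,291). The pointer is in line with the flag at top-crop (125,115), and the wrench and pot are where they were. Handing in.

```bash
python3 -c "
from workcell import hand_in; print(hand_in())"
```

```text
the job is handed in; nothing more can be done
None
```

The job is handed in: the pointer tip stands in line with the flag's nose. The bar clicked once and the plunger stayed down after release, at about 19.5 s on the clock. I saw the wrench and pot unmoved in the last pictures; I did not check the flange again.

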